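Open the safety cap of the thinner bottle

ROBOT

A 7-joint arm with a two-finger parallel gripper is mounted at the origin on a cart in front of the work surface, level with it; the furniture and walls round the work are solid. World frame = base frame: x ahead of the robot, y to its left, z up, the work surface at z = 0. Lengths are in m, angles in rad, forces in N, time in s.
With the tool pointing down it reaches from about 0.4 to 0.925 m from the base axis. Payload 5.6 kg.
Tool frame: the origin (TCP) lies at the very end of the fingers, on their centre line; the grasp point (between the pads) lies 19 mm behind it; z points along the fingers, x is the direction in which the jaws open and shut, and the axes are right-handed (so a half turn about z gives the same grasp; the last joint's range is limited). The gripper opens to 85 mm and grips with 20 to 120 N. Pads are 22 mm wide; open, the fingers measure 114 mm over their backs; the gripper's body (76 mm by 85 mm) begins 54 mm behind the grasp point. The pads swing forward as they close: fully open they stand 13 mm farther back than shut.
Start: joints at [1.137, 0.468, -0.012, 1.603, 0.006, 1.071, -0.056], TCP at [0.248, -0.601, 0.231] pointing down, gripper open.
Joint ranges: [-2.53, 2.53], [-0.31, 2.02], [-1.57, 1.55], [0.28, 2.44], [-1.29, 4.43], [0.15, 1.84], [-2.92, 2.92]. Speed limits (rad/s): [2.57, 2.57, 3.14, 3.14, 3.14, 3.14, 3.14].

INTERFACE

Orientations are given as a rotation vector (axis times angle).
In Python, from station import arm, optics, models gives the robot as it stands. Calls block until the motion is done:
- arm.move_to(position, orientation): joint-space move of the TCP to a pose.
- arm.servo_line(position, orientation=None, velocity=0.15, f_stop=None): straight line of the TCP; orientation=None keeps the orientation; velocity is the mean speed in m/s. With f_stop (N) it stops when the force on the tool has changed by that much, and returns True; else False.
- arm.move_j(angles): joint-space move.
- arm.gripper_to(opening, grasp_force=None): finger opening in m; grasp_force is the grip in N (None keeps the last); returns when the fingers have stopped.
- arm.sleep(seconds).
- arm.inverse_kinematics(position, orientation): joint angles nearest the present ones, or None.
- arm.observe(): the state.
- optics.read_camera(name): name is "side" or "top"; returns a dict with "img" (384x512x3 uint8, blue, green, red), "fovy" (degrees; the focal length in pixels is half the picture's height over the tangent of half this angle, whatever the lens; pixels are square), "cx", "cy" (the principal point, pixels), "origin" and "orientation" of the camera in the world. Camera axes: x right, y up, looking along -z (the intrinsics and any distortion apply to the point x, -y, -z); pixel columns grow to the right and rows downward; lengths in m; the calibration is good to about 2 mm. A picture is of the moment at which its call begins. There is no depth.
A pose or a line that the arm cannot do raises arm.Unreachable and nothing moves.
- arm.finish_job(): hands the job in, once; it reports no verdict.
Trained networks look in a picture, given as the dict that the camera call returned (one of the last four; its "shot" number tells which), for a name from the list of things; names that differ only in an ending like _2 or _b are one class to them, and where a whole thing is asked for, a point or a joint stands for the part that bears it (a point fixed in the world has none). Each returns a list of dicts, best first, with "p" (0 to 1); they miss things now and then, are a little off and sometimes report something else, mostly with a low value. They report only what shows in the picture. A call takes as long as a camera call. They do not tell look-alikes from the thing itself.
- models.search_frame(target, picture): "point" ([x, y, z] in m, in world coordinates, good to about 4 mm: the middle of the surface that is visible of it).
- models.masks_of(target, picture): "region" (384x512 bool, what is visible of it).
The state is a dict: "clock": time; "joint_pos": joint angles; "qd": joint speeds; "tau": joint torques, N m; "tcp_pos": TCP position; "ee_rot": TCP orientation; "contact_force": force on the tool from outside, world axes, zero at the start; "wrist_torque": the same for the moment, N m; "gripper_width": finger opening in m.
Only numpy, scipy, OpenCV 4.12 (cv2) and the standard library are available. Lean on these libraries where they do the work, as an engineer would, in place of code of your own. Each camera call takes 0.05 s, during which the arm holds its last target.

TASK

Open the bottle of thinner clamped to the bench for me: press its black push-and-turn safety cap down, keep it pressed while you twist it anticlockwise (seen from above) until it is free, then lift it straight off. Finish while still holding the cap level in the gripper, a hand's breadth above the bottle's mouth; do not put it down, and leave the other things on the bench where they are.

Things in the scene. Friction and masses are not known exactly. Their poses are not given: they have to be found in the camera images.
- bottle: squat round white plastic bottle with a paper band, 86 mm across, shoulder 104 mm up, then a neck 35 mm across with its rim 142 mm up; held in a dark steel foot clamp (plate 120 x 100 x 4 mm) screwed to the bench, so it neither turns nor lifts. Origin on its axis at bench height, z up. Two ledges on the neck catch the cap's two inner lugs
- bottle_mouth (a point): centre of the rim of the bottle's neck, 142 mm above the bench; with the cap locked it lies 19 mm above the cap's underside
- cap: black ribbed round hollow cap, 54 mm across, 32 mm high, about 45 g, loose part, locked on the bottle at the start (underside 123 mm, top 155 mm above the bench; its x axis along the bottle's). Origin at the centre of its open underside, z up through its top. Turning anticlockwise is blocked by a tooth unless it is over 6 mm down; clockwise is always blocked. Below its skirt 16 mm of neck are bare
- cap_grip (a point): point on the cap's axis at half its height, 16 mm above its underside: where to grip it across its 54 mm, at any yaw. Pressed down and turned 1.0 to 1.8 rad anticlockwise seen from above (1.2 is good; a stop ends the turn at about 1.95), the cap lifts straight off; turned less, its lugs stay caught
- seal (a joint): travel of the sprung rubber seal in the bottle's mouth that pushes the cap up: 0 m with the cap locked, 0.009 m with the cap fully pressed (rigid stop), -0.0015 m with no cap on it. The push is 3 N at 0, about 9 N at 0.006 m, 12 N at 0.009 m
- spray_can: standing spray can, 65 mm across, 194 mm high, bystander at the back; origin at the centre of its underside, z up
- electrical_tape: small black roll of tape lying flat, 60 mm across, 18 mm high, bystander beside the bottle; origin at the centre of its underside
- sanding_block: black sanding block, 64 x 112 x 36 mm, bystander beside the bottle; origin at the centre of its underside
- pliers_red: pliers lying flat, 62 x 195 x 18 mm, bystander to the left of the bottle; origin at the centre of its underside
Not all that is in view belongs to the job. What is meant by the cap is not purple or turquoise, and is the smaller of those in its own colour.

How it is judged:
On the way, in this order (a step that is already met when the one before it is completed fails the run):
1. the cap is pressed down past its locking tooth, not yet turned (value of joint seal above 0.0055 m and angle between the x axis of cap and the x axis of bottle, either way round below 0.25 rad), for 0.04 s.
2. the cap, still down on the neck, is twisted until its lugs are out from under the ledges (angle between the x axis of cap and the x axis of bottle, either way round above 0.8 rad and z of bottle_mouth in the frame of cap above 0.016 m and horizontal distance between cap and bottle below 0.006 m), for 0.04 s.
At the end, for the whole second after the job is handed in: the gripper holds the cap still (under 30 mm/s) and level (within 0.3 rad) with more than 2 N, its underside 40 to 200 mm above the bottle's mouth and its axis within 50 mm of the bottle's, touching the bottle nowhere (z of cap in the frame of bottle_mouth between 0.04 and 0.2 m and horizontal distance between cap and bottle_mouth below 0.05 m and angle between cap's own z axis and vertical below 0.3 rad and contact force between the fingers and cap above 2 N and contact force between cap and bottle below 0.1 N and linear speed of cap below 0.03 m/s); the arm keeps its last pose, push and grip.
It fails at once if a bystander is shifted more than 30 mm or the spray can tipped (distance of any of spray_can, electrical_tape, sanding_block, pliers_red from where it was at the start of the episode above 0.03 m or angle between spray_can's own z axis and vertical above 0.3 rad).
It fails at once if the cap is forced round past its locking tooth without being pressed down (angle between the x axis of cap and the x axis of bottle, either way round between 0.25 and 0.6 rad and value of joint seal below 0.004 m and z of bottle_mouth in the frame of cap above 0 m).
It also fails if it takes over 40 s, if anything falls off the work surface, if the arm or the gripper's body presses on something with over 40 N, if the wrist force passes 120 N, or if a joint passes its speed limit or range.

## Working session

There is one attempt and no reset: what is moved stays moved. The work goes in short steps, each a Python script; the robot and the scene stay as the last script left them, time stands still between calls to the robot, and variables do not carry over. Pictures are saved under pics/ and viewed, and the job is handed in when it is done.

```bash
mkdir -p pics; ls; python3 - <<'E'
from station import arm, optics, models
import cv2
print(arm.observe())
for n in ("side","top"):
    d=optics.read_camera(n)
    print(n,{k:v for k,v in d.items() if k!="img"})
    cv2.imwrite(f"pics/{n}0.png",d["img"])
    for t in ("cap","bottle","spray_can","electrical_tape","sanding_block","pliers_red"):
        print(t,[( [round(float(x),3) for x in r["point"]],round(r["p"],2)) for r in models.search_frame(t,d)])
E
```

```text
pics
{'clock': 0.0, 'joint_pos': array([ 1.1369975 ,  0.46835112, -0.0116313 ,  1.60364376,  0.00600446,
        1.07138661, -0.05627292]), 'qd': array([ 0.00026948,  0.00076163,  0.00043719,  0.00070383,  0.00100829,
        0.00036869, -0.00050319]), 'tau': array([ 5.27289048e-04, -5.32384622e+01,  2.16271367e-02, -2.51300651e+01,
        1.13886848e-02,  7.79791415e-03, -2.25946502e-05]), 'tcp_pos': array([ 0.24733959, -0.60049284,  0.23034691]), 'ee_rot': array([-2.60974016e+00,  1.74737897e+00,  2.38381041e-03]), 'contact_force': array([0.192487  , 0.12720494, 0.32466443]), 'wrist_torque': array([-0.0232602 ,  0.00335479, -0.01833599]), 'gripper_width': 0.08524065447278237}
side {'fovy': 54.651873598093076, 'cx': 255.37749910359574, 'cy': 187.84206519777703, 'origin': array([0.28503201, 0.84117107, 0.62214358]), 'orientation': array([ 0.23353061, -1.32513314, -2.44170164]), 'shot': 1}
cap [([0.501, 0.074, 0.149], 0.82), ([0.648, 0.105, 0.032], 0.78), ([0.601, -0.052, 0.045], 0.76)]
bottle [([0.493, 0.088, 0.047], 0.79)]
spray_can [([0.776, -0.08, 0.1], 0.96)]
electrical_tape [([0.551, 0.202, 0.018], 0.94)]
sanding_block [([0.458, -0.078, 0.036], 0.73)]
pliers_red [([0.509, 0.459, 0.015], 0.83)]
top {'fovy': 44.76659792402393, 'cx': 254.67169935476286, 'cy': 190.3258088816473, 'origin': array([0.43523962, 0.15732387, 1.24941289]), 'orientation': array([ 0.07159705, -0.09122409, -1.59588798]), 'shot': 2}
cap [([0.507, 0.057, 0.159], 0.9), ([0.595, -0.073, 0.045], 0.78)]
bottle [([0.486, 0.069, 0.007], 0.61)]
spray_can [([0.776, -0.089, 0.154], 0.58)]
electrical_tape [([0.484, 0.071, 0.006], 0.67), ([0.551, 0.192, 0.017], 0.53)]
sanding_block [([0.467, -0.087, 0.04], 0.56)]
pliers_red [([0.509, 0.453, 0.01], 0.58)]
```

View pics/side0.png

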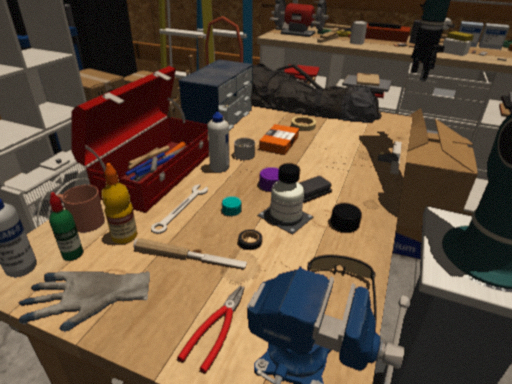

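View pics/top0.png

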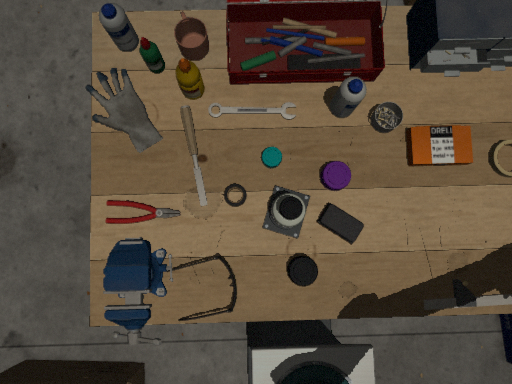

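```bash
cat > h.py <<'E'
import numpy as np, cv2
from scipy.spatial.transform import Rotation as R
def proj(d,P):
    f=384/2/np.tan(np.radians(d["fovy"])/2)
    c=(np.atleast_2d(P)-d["origin"])@R.from_rotvec(d["orientation"]).as_matrix()
    return np.c_[d["cx"]+f*c[:,0]/-c[:,2], d["cy"]-f*c[:,1]/-c[:,2]]
def cyl(x,y,z0,z1,r):
    a=np.linspace(0,2*np.pi,60)
    return np.array([[x+r*np.cos(t),y+r*np.sin(t),z] for z in(z0,z1) for t in a])
E
python3 - <<'E'
from station import arm, optics, models
from h import *
from scipy.optimize import minimize
D={};M={}
for n in("side","top"):
    d=optics.read_camera(n);D[n]=d
    for r in models.masks_of("cap",d):
        m=r["region"];ys,xs=np.nonzero(m);print(n,round(r["p"],2),xs.mean(),ys.mean(),xs.min(),xs.max(),ys.min(),ys.max(),m.sum())
        near=(288,172) if n=="side" else (289,209)
        if np.hypot(xs.mean()-near[0],ys.mean()-near[1])<12 and n not in M:M[n]=m
    u,v=(300,190) if n=="side" else (295,235)
    c=d["img"][v-60:v+60,u-70:u+70]
    cv2.imwrite(f"pics/{n}_crop.png",cv2.resize(c,None,fx=4,fy=4,interpolation=cv2.INTER_CUBIC))
def hullmask(d,p):
    S=8
    q=proj(d,cyl(p[0],p[1],p[2]-.032,p[2],.027))
    h=cv2.convexHull(((q+.5)*S-.5).astype(np.float32)).astype(np.int32)
    m=np.zeros((384*S,512*S),np.uint8);cv2.fillConvexPoly(m,h,1)
    return cv2.resize(m.astype(np.float32),(512,384),interpolation=cv2.INTER_AREA)
def cost(p):return sum(np.abs(hullmask(D[n],p)-M[n]).sum() for n in M)
print(M.keys())
for ns in (("side","top"),):
    r=minimize(cost,[.5,.07,.155],method="Nelder-Mead",options=dict(initial_simplex=[[.5,.07,.155],[.51,.07,.155],[.5,.08,.155],[.5,.07,.165]],xatol=1e-4))
    print(r.x,r.fun,[M[n].sum() for n in M])
    for n in M: print(n,np.abs(hullmask(D[n],r.x)-M[n]).sum())
E
```

```text
side 0.93 288.3151041666667 172.96875 278 299 163 183 384
side 0.89 268.2519083969466 177.7709923664122 259 278 167 191 393
side 0.78 231.6454293628809 205.50692520775624 222 242 196 215 361
side 0.59 346.19054441260744 217.10458452722062 332 361 203 231 698
top 0.97 334.87788331071914 175.17232021709634 319 350 160 190 737
top 0.87 290.49759615384613 208.08894230769232 279 302 197 219 416
top 0.74 302.2559523809524 270.0952380952381 288 317 256 284 672
top 0.7 236.30232558139534 195.33333333333334 226 244 185 205 129
top 0.64 271.28783382789317 156.95845697329378 261 281 147 167 337
dict_keys(['side', 'top'])
[0.50505144 0.05797095 0.15465111] 69.15625 [np.int64(384), np.int64(416)]
side 40.84375
top 28.3125
```

View pics/side_crop.png

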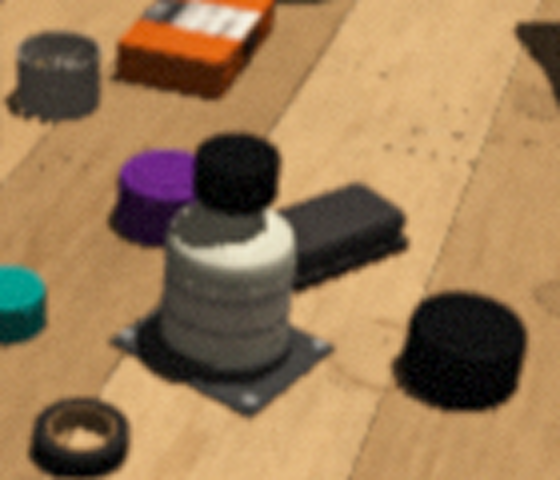

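View pics/top_crop.png

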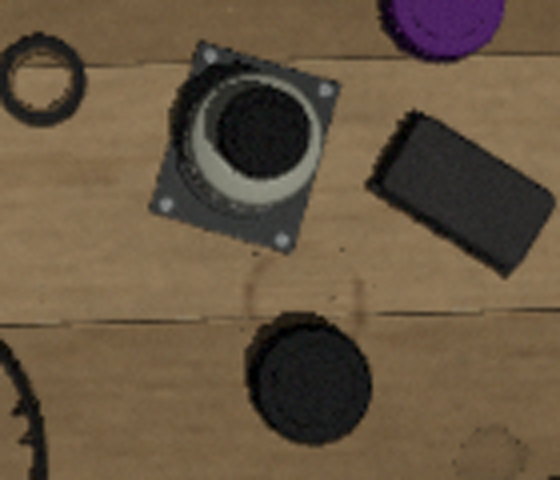

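Four caps are in view: black on the bottle (side 288,173; top 290,208), larger black loose one (side 346,217; top 302,270), purple (268,178) and turquoise (232,205). The crops show the black one on the clamped bottle is smaller than the loose black one, so it is the one meant. The two-view fit puts its axis at (0.505, 0.058) and its top at z = 0.155, which agrees with the text.

```bash
python3 - <<'E'
from station import arm
from h import *
def rv(p): return (R.from_euler("z",p)*R.from_euler("x",np.pi)).as_rotvec()
for p in np.arange(-3,3.2,.4):
    o=[]
    for dp in(0,.65,1.3):
        q=arm.inverse_kinematics([.505,.058,.115],rv(p+dp)); o.append(None if q is None else np.round(q,2).tolist())
    print(round(p,2),[x and (x[0],x[4],x[6]) for x in o])
E
```

```text
-3.0 [(-1.12, -0.98, -2.27), (0.02, 0.15, -2.66), (0.18, 0.27, -2.12)]
-2.6 [(-0.01, 0.12, -2.89), (0.13, 0.23, -2.33), (0.21, 0.3, -1.75)]
-2.2 [(0.05, 0.17, -2.53), (0.19, 0.28, -1.98), (0.25, 0.33, -1.37)]
-1.8 [(0.17, 0.26, -2.21), (0.23, 0.31, -1.61), (0.28, 0.36, -1.0)]
-1.4 [(0.21, 0.29, -1.84), (0.26, 0.34, -1.23), (0.31, 0.38, -0.62)]
-1.0 [(0.24, 0.32, -1.47), (0.29, 0.37, -0.85), (0.34, 0.41, -0.24)]
-0.6 [(0.28, 0.35, -1.09), (0.32, 0.39, -0.48), (0.38, 0.44, 0.13)]
-0.2 [(0.3, 0.37, -0.71), (0.36, 0.42, -0.1), (0.41, 0.48, 0.5)]
0.2 [(0.34, 0.41, -0.34), (0.39, 0.46, 0.27), (0.45, 0.51, 0.87)]
0.6 [(0.37, 0.44, 0.04), (0.42, 0.49, 0.64), (0.54, 0.62, 1.18)]
1.0 [(0.4, 0.47, 0.41), (0.48, 0.55, 0.99), (0.76, 0.99, 1.29)]
1.4 [(0.43, 0.5, 0.78), (0.66, 0.79, 1.2), (0.76, 0.99, 1.69)]
1.8 [(0.51, 0.59, 1.11), (0.76, 0.99, 1.44), (0.76, 0.99, 2.09)]
2.2 [(0.76, 0.99, 1.19), (0.76, 0.99, 1.84), (-1.02, -0.77, -2.24)]
2.6 [(0.76, 0.99, 1.59), (-1.12, -0.98, -2.3), (0.02, 0.14, -2.69)]
3.0 [(0.76, 0.99, 1.99), (-0.02, 0.12, -2.92), (0.11, 0.22, -2.36)]
```

```bash
cat >> h.py <<'E'
def rv(p): return (R.from_euler("z",p)*R.from_euler("x",np.pi)).as_rotvec()
def st(arm,tag=""):
    o=arm.observe()
    yaw=(R.from_rotvec(o["ee_rot"])*R.from_euler("x",-np.pi)).as_euler("ZYX")[0]
    print(tag,"t%.2f"%o["clock"],"tcp",np.round(o["tcp_pos"],4),"yaw %.3f"%yaw,"F",np.round(o["contact_force"],1),"M",np.round(o["wrist_torque"],2),"w%.4f"%o["gripper_width"],flush=True)
    return o
E
python3 - <<'E'
from station import arm, optics
from h import *
X,Y=.505,.058
arm.move_to([X,Y,.26],rv(-.6)); st(arm)
arm.servo_line([X,Y,.165],velocity=.1); st(arm)
for n in("side","top"):
    d=optics.read_camera(n); u,v=(290,170) if n=="side" else (290,208)
    cv2.imwrite(f"pics/{n}_pre.png",cv2.resize(d["img"][v-60:v+60,u-70:u+70],None,fx=4,fy=4,interpolation=cv2.INTER_CUBIC))
E
```

```text
t3.41 tcp [0.5052 0.0569 0.2598] yaw -0.602 F [ 0.4  0.4 -0.2] M [-0.01  0.   -0.02] w0.0853
 t4.51 tcp [0.5055 0.0582 0.1656] yaw -0.600 F [ 0.3  0.1 -0.1] M [ 0.04 -0.01  0.03] w0.0855
```

View pics/side_pre.png

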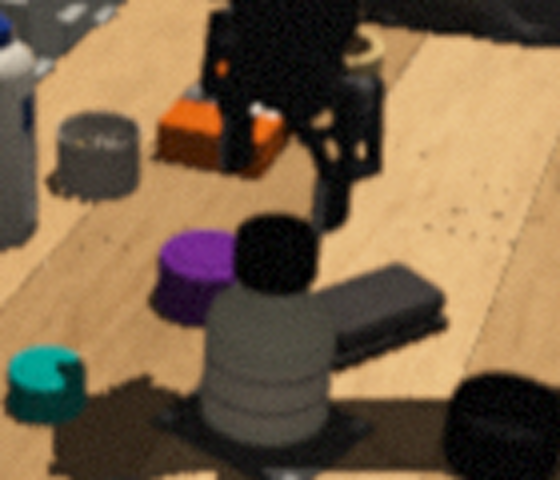

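View pics/top_pre.png

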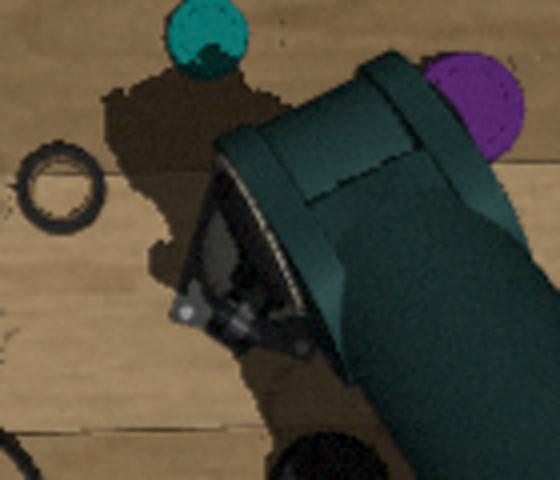

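The fingers straddle the cap: tips at crop (237,165) and (330,225), cap at (277,255). Next I descend and grip.

```bash
python3 - <<'E'
from station import arm, optics
from h import *
X,Y=.505,.058
print(arm.servo_line([X,Y,.122],velocity=.06,f_stop=8)); st(arm)
arm.gripper_to(.045,grasp_force=80); st(arm,"grip")
E
```

```text
False
 t5.47 tcp [0.5052 0.0582 0.1222] yaw -0.600 F [ 0.4 -0.4 -0.4] M [-0.03 -0.07  0.04] w0.0856
grip t5.89 tcp [0.506  0.0577 0.1227] yaw -0.600 F [ 1.5 -1.2  4.3] M [-0.34 -0.32 -0.03] w0.0525
```

```bash
python3 - <<'E'
from station import arm, optics
from h import *
X,Y=.5055,.058
for dz in(3,5,7,8,9,10,11,12):
    s=arm.servo_line([X,Y,.1222-dz/1000],velocity=.02,f_stop=25); o=st(arm,dz)
    if s or o["contact_force"][2]>20: break
E
```

```text
3 t6.18 tcp [0.506  0.0577 0.1196] yaw -0.600 F [ 1.8 -1.9  4.8] M [-0.44 -0.09  0.02] w0.0526
5 t6.43 tcp [0.506  0.0577 0.1178] yaw -0.600 F [ 1.1 -2.4  7.5] M [-0.52  0.    0.02] w0.0524
7 t6.68 tcp [0.506  0.0576 0.1159] yaw -0.600 F [-0.5 -2.3  9.8] M [-0.53  0.05  0.02] w0.0527
8 t6.93 tcp [0.506  0.0576 0.1151] yaw -0.600 F [-0.7 -2.3 10. ] M [-0.58  0.16  0.02] w0.0521
9 t7.18 tcp [0.506  0.0577 0.1145] yaw -0.600 F [-2.5 -3.5 13.6] M [-0.65  0.45 -0.07] w0.0519
10 t7.43 tcp [0.5061 0.0576 0.1144] yaw -0.600 F [-5.4 -2.9 23.8] M [-0.8   1.08 -0.03] w0.0527
```

The force climbs with travel like the spring, then rises sharply at about 8–9 mm, so the cap is on its rigid stop. Next I twist in small steps while keeping it pressed.

```bash
python3 - <<'E'
from station import arm, optics
from h import *
for a in(.1,.2,.35):
    arm.servo_line([.5058,.0578,.1122],rv(-.6+a),velocity=.02); o=st(arm,a)
E
```

```text
0.1 t7.68 tcp [0.5067 0.0579 0.1144] yaw -0.499 F [-3.7 -2.6 21.8] M [-0.59  0.91  0.13] w0.0524
0.2 t7.93 tcp [0.5067 0.0584 0.1144] yaw -0.399 F [-4.7 -1.6 20.9] M [-0.34  0.85  0.13] w0.0530
0.35 t8.23 tcp [0.5064 0.0582 0.1144] yaw -0.249 F [-4.  -2.3 23.2] M [-0.48  1.06  0.21] w0.0526
```

```bash
python3 - <<'E'
from station import arm, optics
from h import *
for a in(.55,.75,.95,1.15,1.35):
    arm.servo_line([.5058,.0578,.1122],rv(-.6+a),velocity=.02); o=st(arm,a)
    if o["contact_force"][2]<12 or abs(o["wrist_torque"][2])>1.5: break
arm.sleep(.1); st(arm)
E
```

```text
0.55 t8.58 tcp [0.506  0.0584 0.1144] yaw -0.049 F [-6.7 -1.9 24.6] M [-0.43  1.31  0.17] w0.0524
0.75 t8.93 tcp [0.5059 0.0585 0.1144] yaw 0.151 F [-7.8 -1.8 24.8] M [-0.38  1.4   0.21] w0.0524
0.95 t9.28 tcp [0.5056 0.0583 0.1144] yaw 0.351 F [-7.8 -2.7 25.7] M [-0.55  1.55  0.26] w0.0528
1.15 t9.63 tcp [0.5051 0.0582 0.1144] yaw 0.551 F [-8.6 -4.  27.6] M [-0.56  1.83  0.2 ] w0.0524
1.35 t9.98 tcp [0.5051 0.0582 0.1144] yaw 0.752 F [-9.1 -3.4 27.4] M [-0.66  1.92  0.21] w0.0525
 t10.08 tcp [0.5051 0.0582 0.1144] yaw 0.751 F [-10.2  -2.7  28.1] M [-0.67  1.87  0.26] w0.0524
```

```bash
python3 - <<'E'
from station import arm, optics
from h import *
for z in(.118,.124,.13,.14,.16):
    s=arm.servo_line([.5055,.058,z],velocity=.03,f_stop=45 if z<.12 else 15); o=st(arm,(z,s))
    if o["contact_force"][2]<-10: break
E
```

```text
(0.118, False) t10.43 tcp [0.5049 0.0582 0.1187] yaw 0.750 F [-2.4 -1.6 10.4] M [-0.36  0.71  0.07] w0.0527
(0.124, False) t10.78 tcp [0.5049 0.0581 0.124 ] yaw 0.750 F [-1.8 -0.1  4.2] M [-0.1   0.61 -0.02] w0.0524
(0.13, False) t11.12 tcp [0.505  0.0578 0.1299] yaw 0.750 F [-2.5 -0.1  0.9] M [-0.11  0.56  0.  ] w0.0526
(0.14, False) t11.61 tcp [0.506  0.0581 0.1404] yaw 0.750 F [ 0.1 -0.3 -0.5] M [ 0.05 -0.03 -0.06] w0.0523
(0.16, False) t12.43 tcp [0.5054 0.0579 0.1599] yaw 0.750 F [ 0.6 -0.4 -1. ] M [ 0.02 -0.06 -0.02] w0.0527
```

```bash
python3 - <<'E'
from station import arm, optics, models
from h import *
arm.servo_line([.505,.058,.232],velocity=.08); arm.sleep(.4); st(arm)
for n in("side","top"):
    d=optics.read_camera(n); u,v=(290,160) if n=="side" else (290,208)
    for r in models.search_frame("cap",d): print(n,np.round(r["point"],3),round(r["p"],2))
    cv2.imwrite(f"pics/{n}_up.png",cv2.resize(d["img"][v-60:v+60,u-70:u+70],None,fx=4,fy=4,interpolation=cv2.INTER_CUBIC))
    if n=="side": print("rim px",proj(d,[[.505,.058,.142],[.505,.058,.232],[.505,.058,.264]]))
E
```

```text
t13.88 tcp [0.5049 0.0581 0.2319] yaw 0.750 F [ 0.1 -0.5 -0.5] M [-0.01 -0.02 -0.02] w0.0527
side [0.35  0.041 0.044] 0.89
side [ 0.599 -0.052  0.043] 0.83
side [0.5   0.076 0.257] 0.76
side [0.648 0.103 0.03 ] 0.71
rim px [[288.53043253 171.94790968]
 [291.21079468 139.68315299]
 [292.23685984 127.33193301]]
top [0.346 0.024 0.049] 0.77
top [0.648 0.092 0.031] 0.61
```

View pics/side_up.png

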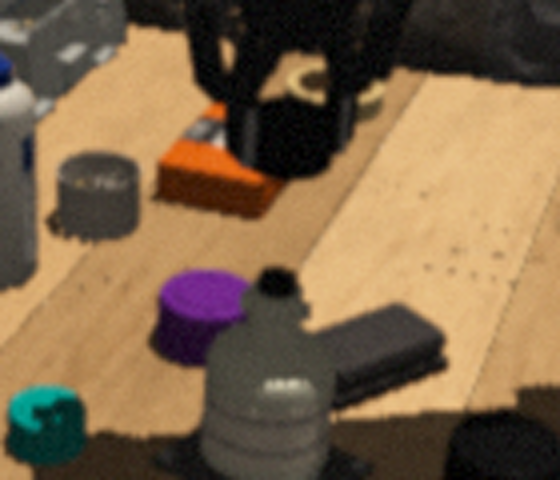

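The picture shows the cap level between the fingers at crop (290,140). The neck is bare with the seal showing at (277,283), and the neighbours are where they were. I'm handing the job in.

```bash
python3 - <<'E'
from station import arm
from h import *
st(arm); print(arm.finish_job()); 
E
```

```text
t14.07 tcp [0.505 0.058 0.232] yaw 0.750 F [ 0.5 -0.  -0.3] M [ 0.03 -0.03 -0.05] w0.0524
the job is handed in; nothing more can be done
None
```

The bottle is open. The gripper is holding the cap level, about 90 mm above the mouth and centred over the bottle, and I handed the job in at about 14 s of the 40 s allowed.

- **Press:** I gripped the smaller black cap at 80 N and pushed it down until the force rose sharply, after about 8–9 mm of travel.
- **Twist and lift:** I turned the gripper 1.35 rad anticlockwise with 21–28 N of downward force. The wrist torque stayed around 0.2 N m, and the cap then lifted off without catching.
- **Last checks:** The side picture shows the cap level in the fingers, the neck bare and the neighbouring things in view unmoved. The finger opening was steady at 52.5 mm and the outside force near zero.
- **Not confirmed:** The cap's turn and the seal's travel come from the gripper's angle and the forces, because I did not see them directly. In the last top picture the arm hid the cap, so its final position was seen only from the side. I did not measure the bystanders again after the lift. The tape, pliers and spray can are outside the last picture or cut off at its edge.

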